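# Clip down the food box lid

### The arm

A 7-joint arm with a two-finger parallel gripper is mounted at the origin on a cart in front of the work surface, level with it; the furniture and walls round the work are solid. World frame = base frame: x ahead of the robot, y to its left, z up, the work surface at z = 0. Lengths are in m, angles in rad, forces in N, time in s.
With the tool pointing down it reaches from about 0.425 to 0.95 m from the base axis. Payload 4.7 kg.
Tool frame: the origin (TCP) lies at the very end of the fingers, on their centre line; the grasp point (between the pads) lies 19 mm behind it; z points along the fingers, y is the line along which they close (so a half turn about z gives the same grasp; the last joint's range is limited). The gripper opens to 85 mm and grips with 20 to 120 N. Pads are 22 mm wide; open, the fingers measure 114 mm over their backs; the gripper's body (76 mm by 85 mm) begins 54 mm behind the grasp point. The pads swing forward as they close: fully open they stand 13 mm farther back than shut.
Start: joints at [1.262, 0.469, -0.049, 1.532, 0.024, 1.141, -0.082], TCP at [0.186, -0.649, 0.231] pointing down, gripper open.
Joint ranges: [-2.59, 2.59], [-0.33, 1.99], [-1.39, 1.29], [0.1, 2.45], [-1.04, 4.18], [0.21, 1.99], [-2.66, 2.66]. Speed limits (rad/s): [2.57, 2.57, 3.14, 3.14, 3.14, 3.14, 3.14].

### API

Orientations are given as a unit quaternion [x, y, z, w].
In Python, from cell import monitor, read_camera, job_done, boxes_of, outline_of, pinpoint gives the robot as it stands.
- The arm moves only by the shell command python3 -m inch 'ROWS' [FORCE]. ROWS is JSON, a list of rows, each an object of numbers: "x", "y", "z": the shift along the tool's x, y, z in mm; "ax", "ay", "az": the turn, a rotation vector about the tool's x, y, z in degrees; "hand": the closure in counts, from 0 (fully open) to 255 (shut). A call has 1 to 20 rows; each row shifts and turns the commanded pose from where the row before left it, along the tool's axes as they then stand; what a row does not reach is not made up. A row lasts 1/8 s, in which the tool goes at most 62.5 mm and 10.7 degrees, less where a joint would pass 70% of its speed; a pose out of reach is approached as far as the arm can. A call is refused whole if a number of a shift passes 62.5 or a number of a turn 10.7, either way. A call with a gripper value outside its range is refused whole. The fingers move at their own pace and stop on an object; FORCE is the grip in N (left out, the last holds). Time passes only in rows, so rows that do not move let the fingers close. It gives the time, the measured TCP pose, the force, the opening and the grip force at its end, in the units of the state.
- monitor.state(): the state, without advancing time (a new reading comes with each control period).
- read_camera(name): name is "side" or "top" or "wrist"; returns a dict with "frame" (384x512x3 uint8, red, green, blue), "mtx" (3x3 intrinsics, pixels), "pose" (4x4, takes a point from camera to world coordinates); the wrist camera has in their place "mount" (4x4, takes a point from camera to tool coordinates, whose origin is the TCP and whose axes are the flange's). Camera axes: x right, y down, z forward; pixel columns grow to the right and rows downward; lengths in m; the calibration is good to about 2 mm. A picture is of the moment at which its call begins: read the wrist's pose just before it. There is no depth.
- job_done(): hands the job in; it is judged then, once.
Trained networks look in a picture, given as the dict that the camera call returned (one of the last four; its "shot" number tells which), for a name from the list of things; names that differ only in an ending like _2 or _b are one class to them, and where a whole thing is asked for, a point or a joint stands for the part that bears it (a point fixed in the world has none). Each returns a list of dicts, best first, with "score" (0 to 1); they miss things now and then, are a little off and sometimes report something else, mostly with a low value. They report only what shows in the picture. A call takes as long as a camera call.
- boxes_of(name, picture): "extent" ([left, top, right, bottom] in pixels, round what is visible of it).
- outline_of(name, picture): "mask" (384x512 bool, what is visible of it) and "extent" ([left, top, right, bottom] in pixels, round what is visible of it).
- pinpoint(name, picture): "position" ([row, column] in pixels: a listed point, or the origin of a listed thing).
The state is a dict: "time_s": time; "joints": joint angles; "joint_vel": joint speeds; "joint_efforts": joint torques, N m; "tool_pos": TCP position; "ee_rot": TCP orientation; "wrist_force": force on the tool from outside, world axes, zero at the start; "wrist_torque": the same for the moment, N m; "grip_width": finger opening in m; "grip_force": force on a finger pad.
Only numpy, scipy, OpenCV 4.12 (cv2) and the standard library are available. Lean on these libraries where they do the work, as an engineer would, in place of code of your own. Each camera call takes 0.05 s, during which the arm holds its last target. There are 200 camera calls.

### The job

The lid of the green-lidded food box is held by only one of its four white corner clips; the other three still stand half open. Press them down flat onto the lid, first the clip diagonally opposite the one that is already shut, so that the lid seats evenly, and only then the other two, in either order. Leave the box about where it stands, with all its clips fully down.

Things in the scene. Friction and masses are not known exactly. Their poses are not given: they have to be found in the camera images.
- food_box: loose clear box, green lid (fixed on), tomatoes inside, 0.9 kg; 136 (x) x 146 (y) x 48 mm, lid 142 x 152 mm, lid top 58 mm up. Origin: centre of the underside, z up; any yaw. Four white clips are hinged on its +x and -x sides (hinge lines along y at x = +73 or -73, z = 61 mm; clip middles at y = +45 or -45). The one at x +73, y +45 mm is already shut and fixed. A blue-lidded box is a bystander.
- clip_1 (a joint): clip hinged at x -73, y -45 mm of food_box, diagonally opposite the shut one: flap 34 mm wide (y), 4 thick, 46 long from its hinge inwards over the lid. 0 rad = shut, level, top face 63 mm above the worktop; grows as its free end rises. Starts at 0.45 to 0.7. Stiff hinge, no spring: stays where left; about 4 N straight down 20 mm from the hinge turns it.
- clip_2 (a joint): the same kind of clip, hinged at x -73, y +45 mm of food_box; angle as clip_1
- clip_3 (a joint): the same kind of clip, hinged at x +73, y -45 mm of food_box; angle as clip_1

How it is judged:
On the way, in this order (a step that is already met when the one before it is completed fails the run):
1. the clip diagonally opposite the shut one is down (within 0.17 rad) while the other two still stand open (above 0.3 rad) (value of joint clip_1 below 0.17 rad and value of joint each of clip_2, clip_3 above 0.3 rad), for 0.2 s.
2. the other two clips are down as well (within 0.17 rad) (value of joint each of clip_1, clip_2, clip_3 below 0.17 rad), for 0.2 s.
At the end, for the whole second after the job is handed in: All three clips are within 0.17 rad (10 degrees) of flat, and the box stands at rest, upright within 0.1 rad, within 50 mm of where it started (all of step 2 and distance of food_box from where it was at the start of the episode below 0.05 m and angle between food_box's own z axis and vertical below 0.1 rad and linear speed of food_box below 0.02 m/s); the robot touches nothing.
It also fails if it takes over 40 s, if anything falls off the work surface, if the arm or the gripper's body presses on something with over 40 N, if the wrist force passes 120 N, or if a joint passes its speed limit or range.

## Working session

There is one attempt and no reset: what is moved stays moved. The work goes in short steps, Python scripts to look and compute and a shell command to move; the robot and the scene stay as the last step left them, time stands still between calls to the robot, and variables do not carry over. Pictures are saved under pics/ and viewed, at most 10 in all, crops included, and the job is handed in when it is done.

```bash
ls; mkdir -p pics; python3 - <<'E'
from cell import *
import cv2,numpy as np
s=monitor.state();print({k:np.round(v,3).tolist() for k,v in s.items()})
ims=[]
for n in("top","side"):
    p=read_camera(n);ims.append(p["frame"]);print(n,p["mtx"].tolist(),np.round(p["pose"],4).tolist())
    for t in("food_box","clip_1"):
        print(t,[(round(d["score"],2),np.round(d["extent"]).tolist()) for d in boxes_of(t,p)])
    print([(round(d["score"],2),np.round(d["position"],1).tolist()) for d in pinpoint("food_box",p)])
    print([(round(d["score"],2),np.round(d["position"],1).tolist()) for d in pinpoint("clip_1",p)])
    cv2.imwrite(f"pics/{n}0.png",cv2.resize(p["frame"][:,:,::-1],(800,600)))
E
```

```text
pics
{'time_s': 0.0, 'joints': [1.262, 0.469, -0.049, 1.534, 0.024, 1.141, -0.082], 'joint_vel': [0.0, 0.0, 0.002, -0.001, -0.0, 0.0, 0.0], 'joint_efforts': [-0.0, -51.031, -0.047, -23.771, 0.011, 0.007, -0.0], 'tool_pos': [0.186, -0.648, 0.23], 'ee_rot': [0.99, 0.139, -0.0, -0.001], 'wrist_force': [-0.302, -0.007, 0.306], 'wrist_torque': [-0.025, -0.002, 0.049], 'grip_force': 0.0, 'grip_width': 0.086}
top [[375.02522297938566, 0.0, 257.5549051043265], [0.0, 375.02522297938566, 192.85090945045536], [0.0, 0.0, 1.0]] [[0.017, -0.9895, 0.1437, 0.3847], [-0.9998, -0.0162, 0.0063, 0.0491], [-0.0039, -0.1437, -0.9896, 0.8986], [0.0, 0.0, 0.0, 1.0]]
food_box [(0.88, [193.0, 146.0, 280.0, 237.0])]
clip_1 [(0.86, [224.0, 209.0, 248.0, 232.0]), (0.57, [224.0, 146.0, 248.0, 167.0]), (0.52, [197.0, 177.0, 216.0, 194.0])]
[(0.63, [191.7, 236.2])]Traceback (most recent call last):
  File "<stdin>", line 10, in <module>
ValueError: it knows: food_box
```

```bash
cat > h.py <<'E'
from cell import *
import cv2,numpy as np
def ray(p,r,c,z):
    d=p["pose"][:3,:3]@np.linalg.inv(p["mtx"])@[c,r,1.];o=np.array(p["pose"])[:3,3]
    return o+d*(z-o[2])/d[2]
def proj(p,X):
    T=np.linalg.inv(p["pose"]);q=(T[:3,:3]@np.atleast_2d(X).T+T[:3,3:]);q=p["mtx"]@q
    return (q[:2]/q[2]).T
E
python3 - <<'E'
from h import *
for n in("top","side"):
    p=read_camera(n)
    if n=="side": print(np.round(p["pose"],3).tolist(),[(round(d["score"],2),np.round(d["extent"]).tolist()) for t in("food_box","clip_1") for d in boxes_of(t,p)])
    q=pinpoint("food_box",p)[0]["position"];print(n,q,ray(p,*q,0))
    e=boxes_of("food_box",p)[0]["extent"]
    a,b=[int(max(v-20,0)) for v in e[:2]];c,d=[int(v+20) for v in e[2:]]
    im=p["frame"][b:d,a:c,::-1];k=min(800/im.shape[1],600/im.shape[0]);print("crop",a,b,k)
    cv2.imwrite(f"pics/{n}c.png",cv2.resize(im,None,fx=k,fy=k,interpolation=cv2.INTER_CUBIC))
    cv2.imwrite(f"pics/{n}0.png",p["frame"][:,:,::-1])
    if n=="top":
        # fit lid
        m=outline_of("food_box",p)[0]["mask"];hsv=cv2.cvtColor(p["frame"],cv2.COLOR_RGB2HSV)
        g=(hsv[...,0]>35)&(hsv[...,0]<85)&(hsv[...,1]>80)
        g[:e.__getitem__(1).__int__()-5 if 0 else int(e[1])-5]=0;g[int(e[3])+5:]=0;g[:,:int(e[0])-5]=0;g[:,int(e[2])+5:]=0
        ys,xs=np.nonzero(g);P=np.array([ray(p,y,x,.058)[:2] for y,x in zip(ys,xs)],np.float32)
        print("lid rect",len(P),cv2.minAreaRect(P*1000))
E
```

```text
top [193.5, 237.2] [0.51275981 0.10407106 0.        ]Traceback (most recent call last):
  File "<stdin>", line 6, in <module>
IndexError: list index out of range
```

```bash
python3 - <<'E'
from h import *
p=read_camera("side");cv2.imwrite("pics/side0.png",p["frame"][:,:,::-1])
print(np.round(p["pose"],3).tolist())
p=read_camera("top");cv2.imwrite("pics/top0.png",p["frame"][:,:,::-1])
cv2.imwrite("pics/topc.png",cv2.resize(p["frame"][130:250,175:335,::-1],None,fx=5,fy=5,interpolation=cv2.INTER_CUBIC))
hsv=cv2.cvtColor(p["frame"],cv2.COLOR_RGB2HSV)
g=(hsv[...,0]>35)&(hsv[...,0]<85)&(hsv[...,1]>80)
M=np.zeros_like(g);M[138:246,185:290]=1;g&=M
ys,xs=np.nonzero(g);P=np.array([ray(p,y,x,.058)[:2] for y,x in zip(ys,xs)],np.float32)
print("lid rect",len(P),cv2.minAreaRect(P*1000))
E
```

```text
[[-0.97, -0.113, 0.216, 0.32], [-0.243, 0.513, -0.823, 0.75], [-0.018, -0.851, -0.525, 0.503], [0.0, 0.0, 0.0, 1.0]]
lid rect 3132 ((511.5657958984375, 101.80261993408203), (142.3539581298828, 151.5746612548828), 41.521827697753906)
```

View pics/topc.png

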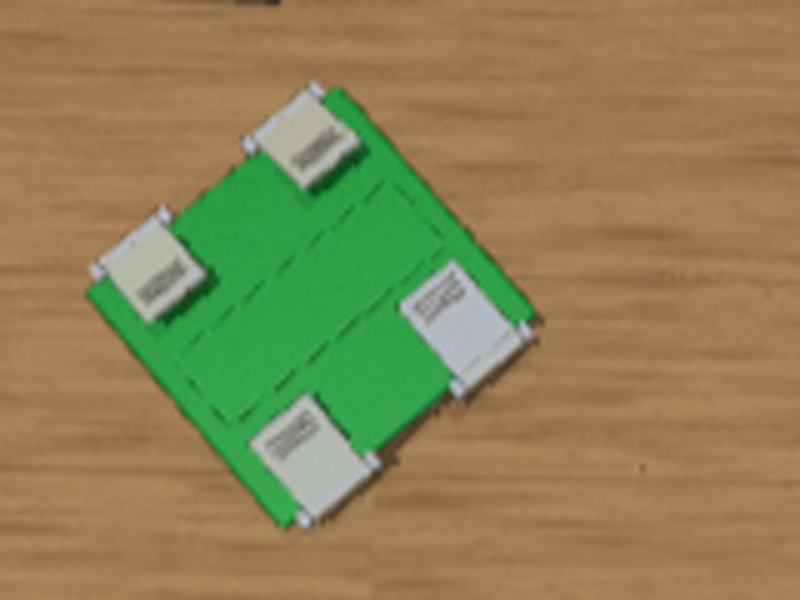

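View pics/top0.png

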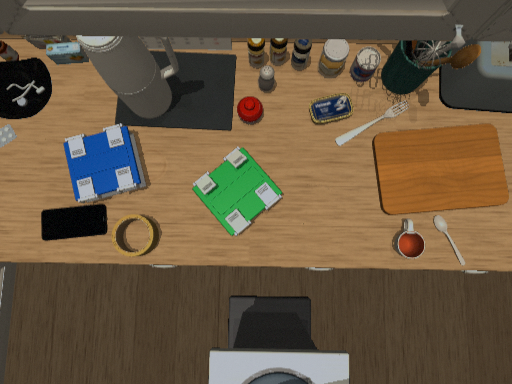

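View pics/side0.png

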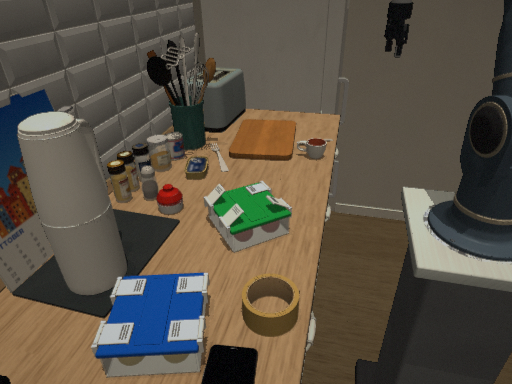

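The top view shows the green box, with its shut clip at full-image (267,194). The open clips are at (205,183), (236,158) and (237,221). The handedness of the box frame fits only this assignment: clip_1 at (205,183), clip_2 at (236,158) and clip_3 at (237,221), with yaw 221.5° and centre (0.512, 0.102).

```bash
python3 -m inch '[{"x":55,"y":-28,"hand":255},{"x":55,"y":-28},{"x":55,"y":-28},{"x":55,"y":-28},{"x":55,"y":-28},{"x":55,"y":-28},{"x":55,"y":-28},{"x":17,"y":-54},{"x":17,"y":-54},{"x":17,"y":-54},{"x":17,"y":-54},{"x":17,"y":-54},{"x":17,"y":-54},{"x":17,"y":-54},{"x":17,"y":-54},{"x":17,"y":-54},{"az":-8.5},{"az":-8.5},{"az":-8.5},{}]'
cat >> h.py <<'E'
from scipy.spatial.transform import Rotation as R
C=np.array([.512,.102]);a=np.radians(221.5);ux=np.array([np.cos(a),np.sin(a)]);uy=np.array([-ux[1],ux[0]])
def go(z=.115):
    s=monitor.state();r=R.from_quat(s["ee_rot"]);print(s["time_s"],np.round(s["tool_pos"],4),np.round(r.as_matrix(),3).tolist(),s["wrist_force"])
    for n,sx,sy in(1,-1,-1),(2,-1,1),(3,1,-1):
        t=C+.043*sx*ux+.045*sy*uy;print(n,np.round(t,4),np.round(1000*r.inv().apply(np.r_[t,z]-s["tool_pos"]),1))
E
python3 -c "
from h import *
go()"
```

```text
0.45 [ 0.1864 -0.6487  0.2312] [[0.961, 0.276, 0.0], [0.276, -0.961, 0.0], [0.0, -0.0, -1.0]] [-0.1916729   0.37105732 -0.25871836]
1 [0.5144 0.1642] [ 539.7 -690.7  116.4]
2 [0.574  0.0968] [ 578.4 -609.4  116.4]
3 [0.45   0.1072] [ 462.  -653.7  116.4]validation failed for argument at $[0]...
```

```bash
python3 -m inch '[{"x":55,"y":-28,"z":0,"ax":0,"ay":0,"az":0,"hand":255}]'
```

```text
time_s: 0.57
tool_pos: [0.2265, -0.6097, 0.231]
ee_rot: [0.991, 0.134, -0.002, 0.001]
wrist_force: [0.7, -0.2, 0.2]
grip_width: 0.0693
grip_force: 0.0
```

```bash
python3 -m inch '[{"x":55,"y":-28,"z":0,"ax":0,"ay":0,"az":0,"hand":255},{"x":55,"y":-28,"z":0,"ax":0,"ay":0,"az":0,"hand":255},{"x":55,"y":-28,"z":0,"ax":0,"ay":0,"az":0,"hand":255},{"x":55,"y":-28,"z":0,"ax":0,"ay":0,"az":0,"hand":255},{"x":55,"y":-28,"z":0,"ax":0,"ay":0,"az":0,"hand":255},{"x":55,"y":-28,"z":0,"ax":0,"ay":0,"az":0,"hand":255},{"x":17,"y":-54,"z":0,"ax":0,"ay":0,"az":0,"hand":255},{"x":17,"y":-54,"z":0,"ax":0,"ay":0,"az":0,"hand":255},{"x":17,"y":-54,"z":0,"ax":0,"ay":0,"az":0,"hand":255},{"x":17,"y":-54,"z":0,"ax":0,"ay":0,"az":0,"hand":255},{"x":17,"y":-54,"z":0,"ax":0,"ay":0,"az":0,"hand":255},{"x":17,"y":-54,"z":0,"ax":0,"ay":0,"az":0,"hand":255},{"x":17,"y":-54,"z":0,"ax":0,"ay":0,"az":0,"hand":255},{"x":17,"y":-54,"z":0,"ax":0,"ay":0,"az":0,"hand":255},{"x":17,"y":-54,"z":0,"ax":0,"ay":0,"az":0,"hand":255},{"x":0,"y":0,"z":0,"ax":0,"ay":0,"az":-8.5,"hand":255},{"x":0,"y":0,"z":0,"ax":0,"ay":0,"az":-8.5,"hand":255},{"x":0,"y":0,"z":0,"ax":0,"ay":0,"az":-8.5,"hand":255},{"x":0,"y":0,"z":0,"ax":0,"ay":0,"az":0,"hand":255}]'
python3 -c "
from h import *
go()"
```

```text
time_s: 2.95
tool_pos: [0.5152, 0.1552, 0.2314]
ee_rot: [0.935, 0.354, 0.0, -0.0]
wrist_force: [0.1, -0.4, -0.3]
grip_width: 0.0
grip_force: 0.0
2.95 [0.5152 0.1552 0.2314] [[0.75, 0.662, 0.0], [0.662, -0.75, 0.0], [0.0, 0.0, -1.0]] [ 0.11945367 -0.38330229 -0.30002944]
1 [0.5144 0.1642] [  5.3  -7.3 116.4]
2 [0.574  0.0968] [  5.4  82.7 116.4]
3 [0.45   0.1072] [-80.7  -7.2 116.4]
```

```bash
python3 -m inch '[{"x":5,"y":-7,"z":0,"ax":0,"ay":0,"az":0,"hand":255},{"x":0,"y":0,"z":39,"ax":0,"ay":0,"az":0,"hand":255},{"x":0,"y":0,"z":39,"ax":0,"ay":0,"az":0,"hand":255},{"x":0,"y":0,"z":38,"ax":0,"ay":0,"az":0,"hand":255},{"x":0,"y":0,"z":0,"ax":0,"ay":0,"az":0,"hand":255}]'
python3 - <<'E'
from h import *
go()
p=read_camera("side");cv2.imwrite("pics/s1.png",cv2.resize(p["frame"][150:270,170:330,::-1],None,fx=5,fy=5,interpolation=cv2.INTER_CUBIC))
E
```

```text
time_s: 3.58
tool_pos: [0.5122, 0.1636, 0.113]
ee_rot: [0.935, 0.354, -0.003, -0.0]
wrist_force: [0.8, 0.1, -0.6]
grip_width: -0.0
grip_force: 0.0
3.575 [0.5122 0.1636 0.113 ] [[0.749, 0.663, -0.006], [0.663, -0.749, -0.002], [-0.005, -0.003, -1.0]] [ 0.79640724  0.10187262 -0.59358311]
1 [0.5144 0.1642] [ 2.  1. -2.]
2 [0.574  0.0968] [ 2.  91.  -2.2]
3 [0.45   0.1072] [-84.    1.   -1.5]
```

View pics/s1.png

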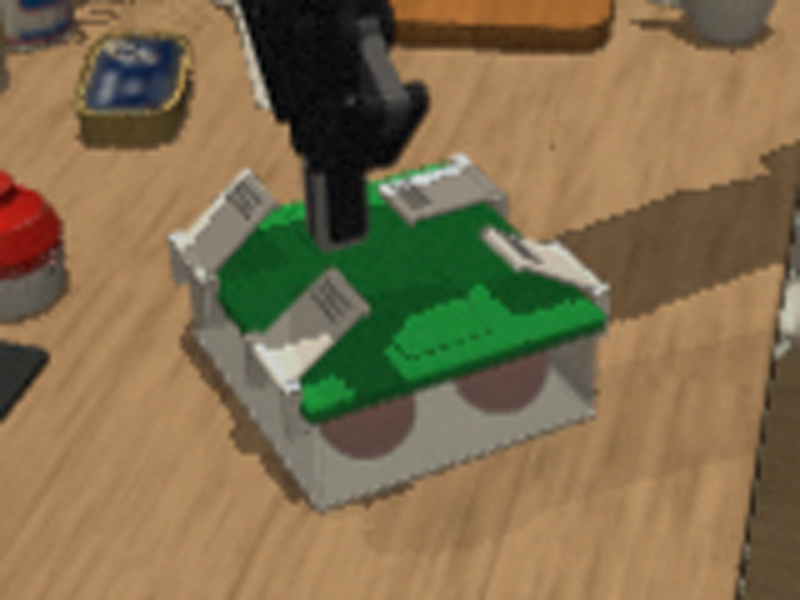

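The side view shows the fingertips at crop (340,240), directly over the raised clip_1 at (320,305). The shut clip is at (440,190) and clip_3 stands open at (545,260), so the assignment holds.

```bash
python3 -m inch '[{"x":2,"y":1,"z":8,"ax":0,"ay":0,"az":0,"hand":255},{"x":0,"y":0,"z":8,"ax":0,"ay":0,"az":0,"hand":255},{"x":0,"y":0,"z":8,"ax":0,"ay":0,"az":0,"hand":255},{"x":0,"y":0,"z":8,"ax":0,"ay":0,"az":0,"hand":255},{"x":0,"y":0,"z":8,"ax":0,"ay":0,"az":0,"hand":255},{"x":0,"y":0,"z":6,"ax":0,"ay":0,"az":0,"hand":255},{"x":0,"y":0,"z":2,"ax":0,"ay":0,"az":0,"hand":255},{"x":0,"y":0,"z":0,"ax":0,"ay":0,"az":0,"hand":255}]'
```

```text
time_s: 4.62
tool_pos: [0.5164, 0.1645, 0.067]
ee_rot: [0.935, 0.355, -0.0, -0.0]
wrist_force: [-0.0, 0.9, -1.2]
grip_width: -0.0001
grip_force: 0.0
```

```bash
python3 -m inch '[{"x":0,"y":0,"z":2,"ax":0,"ay":0,"az":0,"hand":255},{"x":0,"y":0,"z":2,"ax":0,"ay":0,"az":0,"hand":255},{"x":0,"y":0,"z":0,"ax":0,"ay":0,"az":0,"hand":255},{"x":0,"y":0,"z":0,"ax":0,"ay":0,"az":0,"hand":255}]'; python3 -c "
from h import *
go()"
```

```text
time_s: 5.12
tool_pos: [0.5165, 0.1645, 0.0632]
ee_rot: [0.935, 0.355, 0.0, -0.0]
wrist_force: [0.1, -0.1, 0.7]
grip_width: -0.0
grip_force: 0.0
5.125 [0.5165 0.1645 0.0632] [[0.749, 0.663, 0.0], [0.663, -0.749, 0.0], [0.0, 0.0, -1.0]] [ 0.09833709 -0.11417294  0.73207944]
1 [0.5144 0.1642] [ -1.8  -1.2 -51.8]
2 [0.574  0.0968] [ -1.9  88.8 -51.8]
3 [0.45   0.1072] [-87.8  -1.2 -51.8]
```

```bash
python3 -m inch '[{"x":0,"y":0,"z":-30,"ax":0,"ay":0,"az":0,"hand":255},{"x":0,"y":0,"z":-30,"ax":0,"ay":0,"az":0,"hand":255},{"x":-2,"y":45,"z":0,"ax":0,"ay":0,"az":0,"hand":255},{"x":0,"y":44,"z":0,"ax":0,"ay":0,"az":0,"hand":255},{"x":0,"y":0,"z":0,"ax":0,"ay":0,"az":0,"hand":255}]'
python3 - <<'E'
from h import *
go()
p=read_camera("side");cv2.imwrite("pics/s2.png",cv2.resize(p["frame"][150:270,170:330,::-1],None,fx=5,fy=5,interpolation=cv2.INTER_CUBIC))
E
```

```text
time_s: 5.75
tool_pos: [0.5763, 0.0923, 0.123]
ee_rot: [0.936, 0.351, 0.0, 0.001]
wrist_force: [-1.1, 1.1, 0.6]
grip_width: 0.0002
grip_force: 0.0
5.75 [0.5763 0.0923 0.123 ] [[0.753, 0.658, 0.001], [0.658, -0.753, -0.001], [0.0, 0.002, -1.0]] [-1.10044438  1.05559661  0.6346251 ]
1 [0.5144 0.1642] [  0.7 -94.9   7.8]
2 [0.574  0.0968] [ 1.2 -4.9  8. ]
3 [0.45   0.1072] [-85.3 -94.3   7.8]
```

View pics/s2.png

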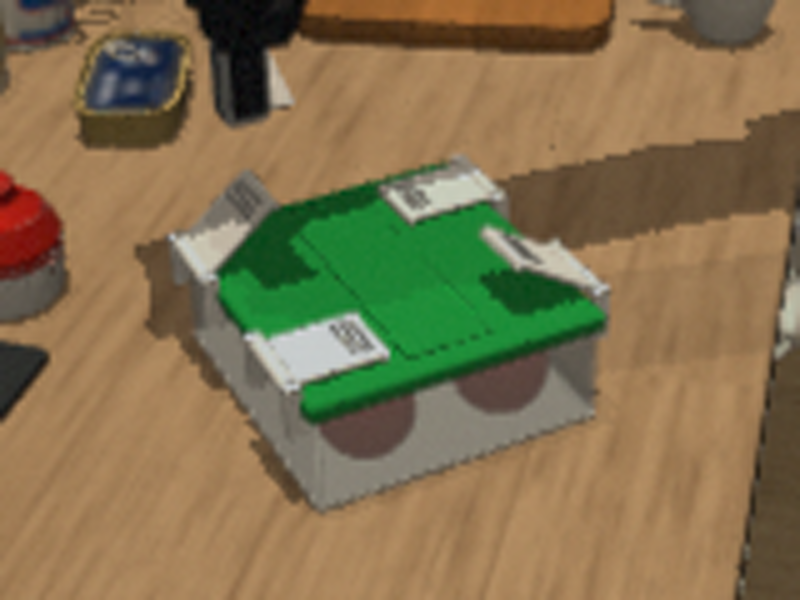

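clip_1 now lies flat at crop (320,350). clip_2 at (235,215) and clip_3 at (545,260) still stand open, and the box has not moved. Next is clip_2, then the lift and transfer to clip_3.

```bash
python3 -m inch '[{"x":0,"y":0,"z":10,"ax":0,"ay":0,"az":0,"hand":255},{"x":0,"y":0,"z":10,"ax":0,"ay":0,"az":0,"hand":255},{"x":0,"y":0,"z":8,"ax":0,"ay":0,"az":0,"hand":255},{"x":0,"y":0,"z":8,"ax":0,"ay":0,"az":0,"hand":255},{"x":0,"y":0,"z":8,"ax":0,"ay":0,"az":0,"hand":255},{"x":0,"y":0,"z":8,"ax":0,"ay":0,"az":0,"hand":255},{"x":0,"y":0,"z":6,"ax":0,"ay":0,"az":0,"hand":255},{"x":0,"y":0,"z":2,"ax":0,"ay":0,"az":0,"hand":255},{"x":0,"y":0,"z":0,"ax":0,"ay":0,"az":0,"hand":255},{"x":0,"y":0,"z":0,"ax":0,"ay":0,"az":0,"hand":255}]'; python3 -c "
from h import *
go()"
```

```text
time_s: 7.05
tool_pos: [0.5741, 0.0968, 0.0632]
ee_rot: [0.935, 0.355, 0.0, -0.0]
wrist_force: [0.5, 0.3, -0.3]
grip_width: -0.0003
grip_force: 0.0
7.05 [0.5741 0.0968 0.0632] [[0.748, 0.663, 0.001], [0.663, -0.748, 0.001], [0.001, -0.0, -1.0]] [ 0.46115426  0.3194894  -0.32250953]
1 [0.5144 0.1642] [  0.  -90.1 -51.8]
2 [0.574  0.0968] [ -0.   -0.1 -51.8]
3 [0.45   0.1072] [-86.  -90.1 -51.8]
```

```bash
python3 -m inch '[{"x":0,"y":0,"z":-30,"ax":0,"ay":0,"az":0,"hand":255},{"x":0,"y":0,"z":-30,"ax":0,"ay":0,"az":0,"hand":255},{"x":-29,"y":-30,"z":0,"ax":0,"ay":0,"az":0,"hand":255},{"x":-29,"y":-30,"z":0,"ax":0,"ay":0,"az":0,"hand":255},{"x":-28,"y":-30,"z":0,"ax":0,"ay":0,"az":0,"hand":255},{"x":0,"y":0,"z":0,"ax":0,"ay":0,"az":0,"hand":255},{"x":0,"y":0,"z":10,"ax":0,"ay":0,"az":0,"hand":255},{"x":0,"y":0,"z":10,"ax":0,"ay":0,"az":0,"hand":255},{"x":0,"y":0,"z":8,"ax":0,"ay":0,"az":0,"hand":255},{"x":0,"y":0,"z":8,"ax":0,"ay":0,"az":0,"hand":255},{"x":0,"y":0,"z":8,"ax":0,"ay":0,"az":0,"hand":255},{"x":0,"y":0,"z":8,"ax":0,"ay":0,"az":0,"hand":255},{"x":0,"y":0,"z":6,"ax":0,"ay":0,"az":0,"hand":255},{"x":0,"y":0,"z":2,"ax":0,"ay":0,"az":0,"hand":255},{"x":0,"y":0,"z":0,"ax":0,"ay":0,"az":0,"hand":255},{"x":0,"y":0,"z":0,"ax":0,"ay":0,"az":0,"hand":255}]'; python3 -c "
from h import *
go()"
python3 -m inch '[{"x":0,"y":0,"z":-30,"ax":0,"ay":0,"az":0,"hand":255},{"x":0,"y":0,"z":-40,"ax":0,"ay":0,"az":0,"hand":255},{"x":0,"y":0,"z":-50,"ax":0,"ay":0,"az":0,"hand":255},{"x":0,"y":0,"z":0,"ax":0,"ay":0,"az":0,"hand":255},{"x":0,"y":0,"z":0,"ax":0,"ay":0,"az":0,"hand":255}]'
python3 - <<'E'
from h import *
p=read_camera("side");cv2.imwrite("pics/s3.png",cv2.resize(p["frame"][150:270,170:330,::-1],None,fx=5,fy=5,interpolation=cv2.INTER_CUBIC))
E
```

```text
time_s: 9.05
tool_pos: [0.4492, 0.1064, 0.0631]
ee_rot: [0.935, 0.354, -0.001, 0.0]
wrist_force: [-0.6, -0.3, -1.0]
grip_width: 0.0001
grip_force: 0.0
9.05 [0.4492 0.1064 0.0631] [[0.749, 0.663, -0.001], [0.663, -0.749, -0.001], [-0.001, -0.0, -1.0]] [-0.55471597 -0.30637852 -0.98191252]
1 [0.5144 0.1642] [ 87.   -0.1 -52. ]
2 [0.574  0.0968] [ 87.   89.9 -52.1]
3 [0.45   0.1072] [  1.   -0.1 -51.9]
time_s: 9.68
tool_pos: [0.4491, 0.1062, 0.1827]
ee_rot: [0.935, 0.354, -0.001, 0.0]
wrist_force: [0.3, 0.8, -0.1]
grip_width: -0.0001
grip_force: 0.0
```

View pics/s3.png

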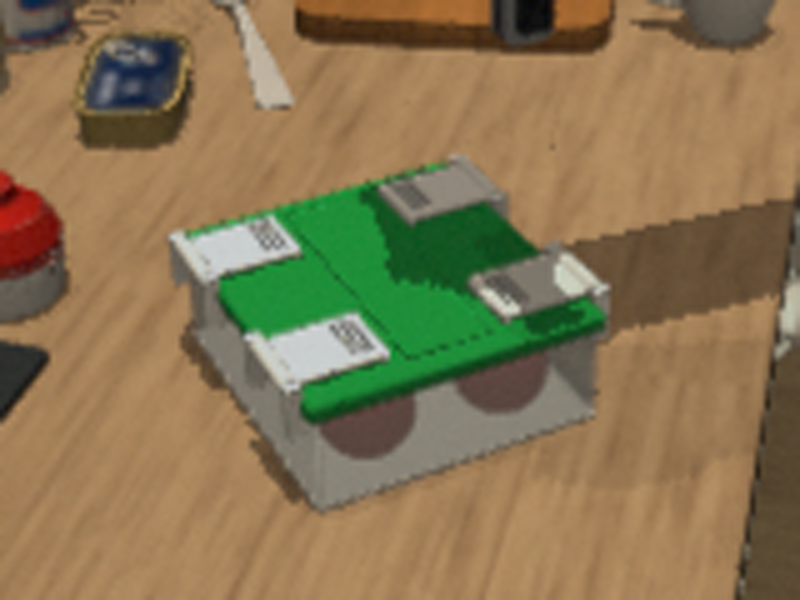

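All four clips lie flat, at crop (240,245), (320,350), (440,190) and (540,285). The box is unmoved and the arm is clear.

```bash
python3 -c "
from cell import *
print(job_done())"
```

```text
the job is handed in; nothing more can be done
None
```

I pressed clip_1 flat first, then clip_2 and clip_3, and handed the job in at about 10 s; the last picture shows all clips flat, the box unmoved and the arm clear, but the call returned no verdict.

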